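# Put the marker and the forceps away in the tool tray

### The job

Put two of the bench tools away in the low grey tray: lay the black-and-white marker flat in the empty one of its two long compartments (the other already holds the blue pen), and lay the steel forceps flat in the compartment that runs across the end of the tray, each lying wholly inside and straight along its compartment. Set them down without dropping them, and leave the blue pen and the white plastic pipette where they are.

Things in the scene. Friction and masses are not known exactly. Their poses are not given: they have to be found in the camera images.
- marker_mid (a point): black permanent marker with a white rear half, 138 mm long, 14 mm wide, 15 mm high, 20 g, lying flat on the table; the point is its centre, about 7 mm above what it lies on; its own y axis runs along its length, x across it, z up. It does not roll. Grasp it across the middle.
- forceps_mid (a point): fine steel forceps lying flat on the table: 118 mm long, 15 mm wide at the middle and narrower towards both ends, 8 mm high, 25 g; the point is the centre, 4 mm above what it lies on; its own y axis runs along the length, x across, z up. Rigid. Grasp across the middle.
- empty_lane (a point): the empty long compartment of the grey tray with blue felt; the point is the centre of its floor, 6 mm above the table. Its axes are the tray's: x along this compartment, y across it, z up. Inside it is 180 mm long (x), 72 mm wide (y) and 12 mm deep. The tray (264 mm by 156 mm by 18 mm high, walls 4 mm thick) is fixed to the table.
- cross_lane (a point): the cross compartment at the +x end of the same tray; the point is the centre of its floor, 6 mm above the table. Its axes are the tray's (same as empty_lane): this compartment is 148 mm long along y, 72 mm wide along x, 12 mm deep.
- pen_mid (a point): blue and white ball-point pen, 142 mm long, 9 mm wide, 11 mm high, lying loose in the other long compartment of the tray (same size, 76 mm to the +y side of the empty one); the point is its centre, its own y axis runs along its length. To be left alone.
- pipette_mid (a point): white plastic transfer pipette with a bulb, 154 mm long, 12 mm wide, 12 mm high, lying on the table beside the marker and the forceps, loose; the point is its centre, its own y axis runs along its length. To be left alone.
- marker: the whole marker (as point marker_mid, with its origin underneath the centre)
- forceps: the whole forceps (as point forceps_mid, with its origin underneath the centre)

How it is judged:
By the outcome, as a careful person would: the job done as asked, in the order asked, and still so for the second after the job is handed in, with the robot touching nothing.
It also fails if it takes over 54 s, if anything falls off the work surface, if the arm or the gripper's body presses on something with over 40 N, if the wrist force passes 120 N, or if a joint passes its speed limit or range.

### The arm

A 6-joint arm with a two-finger parallel gripper is mounted at the origin on the work surface; the furniture and walls round the work are solid. World frame = base frame: x ahead of the robot, y to its left, z up, the work surface at z = 0. Lengths are in mm, angles in rad, forces in N, time in s.
With the tool pointing down it reaches from about 300 to 850 mm from the base axis. Payload 4.2 kg.
Tool frame: the origin (TCP) lies at the very end of the fingers, on their centre line; the grasp point (between the pads) lies manip.tcp_to_grasp behind it (manip.tcp_to_grasp is the distance from the TCP to the grasp point, in mm); z points along the fingers, y is the direction in which the jaws open and shut (so a half turn about z gives the same grasp; the last joint's range is limited). The gripper opens to 91 mm and grips with 3 to 60 N. Pads are 32 mm wide; open, the fingers measure 118 mm over their backs; the gripper's body (76 mm by 178 mm) begins 60 mm behind the grasp point.
Start: joints at [-1.255, 0.32, 1.565, -0, 1.257, -0.02], TCP at [189.48, -542.9, 213.976] pointing down, gripper open.
Joint ranges: [-3.11, 3.11], [-0.84, 2.01], [0.21, 2.61], [-1.34, 4.49], [0.05, 2.63], [-2.56, 2.56]. Speed limits (rad/s): [2.57, 2.57, 3.14, 3.14, 3.14, 3.14].

### API

Orientations are given as a unit quaternion [w, x, y, z].
In Python, from station import manip, eyes gives the robot as it stands.
- The arm moves only by the tool drive_tool, never from a script. Its argument "commands" is a list that holds one entry, the list of rows, each a list of 6 numbers: the shift along the tool's x, y, z in m, then the turn, a rotation vector about the tool's x, y, z in degrees. In form: [[[tx, ty, tz, wx, wy, wz], ...]]. A call has 1 to 10 rows; each row is the pose to reach, as a shift and turn from the pose commanded when the call began, along the tool's axes at that moment; what a row does not reach only later rows make up. A row lasts 1/10 s, in which the tool goes at most 50 mm and 8.59 degrees, less where a joint would pass 70% of its speed; a pose out of reach is approached as far as the arm can. A call with a gripper value outside its range is refused whole. "jaw" is the opening, from -1 (shut) to 1 (fully open), set as the call begins (left out, the last holds). The fingers move at their own pace and stop on an object; the grip force is fixed at half the most. Time passes only in rows, so rows that repeat a pose let the fingers close. It gives the time, the measured TCP pose, the force and the opening at its end, in the units of the state.
- manip.get_state(): the state, without advancing time (a new reading comes with each control period).
- eyes.grab_frame(name): name is "side" or "top"; returns a dict with "pixels" (384x512x3 uint8, red, green, blue), "intrinsics" (3x3 intrinsics, pixels), "R" (3x3) and "t" (3): a world point X has camera coordinates R X + t. Camera axes: x right, y down, z forward; pixel columns grow to the right and rows downward; lengths in mm; the calibration is good to about 2 mm. A picture is of the moment at which its call begins. There is no depth.
- manip.hand_in(): hands the job in, once; it reports no verdict.
The state is a dict: "time_s": time; "qpos": joint angles; "qvel": joint speeds; "joint_torque": joint torques, N m; "eef_pos": TCP position; "ee_rot": TCP orientation; "ft_force": force on the tool from outside, world axes, zero at the start; "moment": the same for the moment, N m; "grip_width": opening from 0.0 (shut) to 1.0 (fully open).
Only numpy, scipy, OpenCV 4.12 (cv2) and the standard library are available. Lean on these libraries where they do the work, as an engineer would, in place of code of your own. Each camera call takes 0.05 s, during which the arm holds its last target.

## Working session

There is one attempt and no reset: what is moved stays moved. The work goes in short steps, Python scripts to look and compute and a tool call to move; the robot and the scene stay as the last step left them, time stands still between calls to the robot, and variables do not carry over. Pictures are saved under pics/ and viewed, and the job is handed in when it is done.

Besides the shell and the picture viewer there is one more tool, called after "Call:" by a JSON object that holds its "fn" and its "kwargs", one argument or row to a line. drive_tool: Moves the arm, as the interface text tells. Its arguments: {"type":"object","properties":{"commands":{"type":"array","items":{"type":"array","items":{"type":"array","items":{"type":"number"}}}},"jaw":{"type":"number"}},"required":["commands"]}

```bash
ls; mkdir -p pics
python3 - <<'E'
from station import manip, eyes
import cv2,pickle
s=manip.get_state();print(s, manip.tcp_to_grasp)
d={}
for n in("side","top"):
    f=eyes.grab_frame(n);d[n]=f
    cv2.imwrite(f"pics/{n}0.png",f["pixels"][...,::-1]);print(n,f["intrinsics"],f["R"],f["t"])
pickle.dump(d,open("f0.pkl","wb"))
E
```

```text
pics
{'time_s': 0.0, 'qpos': array([-1.25500466e+00,  3.20293983e-01,  1.56570875e+00, -3.42497686e-06,
        1.25739146e+00, -1.99669545e-02]), 'qvel': array([ 0.00075234,  0.00091713,  0.00065881, -0.00074987,  0.00049171,
        0.00212036]), 'joint_torque': array([-2.28193123e-03, -4.12461233e+01, -2.31975853e+01,  7.24830525e-02,
        4.57292609e-02, -1.45474301e-04]), 'eef_pos': array([ 189.31000165, -542.39097604,  213.10755461]), 'ee_rot': array([-8.90695468e-04,  9.85940845e-01,  1.67092304e-01, -1.34360696e-04]), 'ft_force': array([0.79682371, 0.64873593, 0.25449516]), 'moment': array([ 0.05459678,  0.00726999, -0.06595164]), 'grip_width': 0.9995630715937259} 18.8
side [[384.8459916    0.         257.09463263]
 [  0.         384.8459916  193.63277114]
 [  0.           0.           1.        ]] [[-0.94846675 -0.31665956 -0.01172838]
 [-0.18501122  0.5834399  -0.79080259]
 [ 0.257258   -0.74788008 -0.61195891]] [523.39110924 144.68424637 724.10330927]
top [[380.01900722   0.         255.95605349]
 [  0.         380.01900722 189.18172404]
 [  0.           0.           1.        ]] [[-0.02258316 -0.99964652 -0.01402978]
 [-0.99536618  0.02379403 -0.09316655]
 [ 0.09346744  0.01186077 -0.99555169]] [-10.52210956 561.03193859 934.13111508]
```

View pics/top0.png

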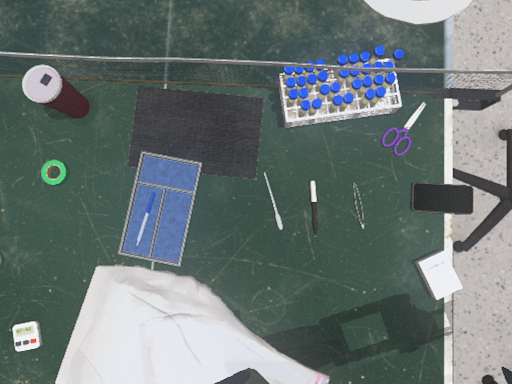

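View pics/side0.png

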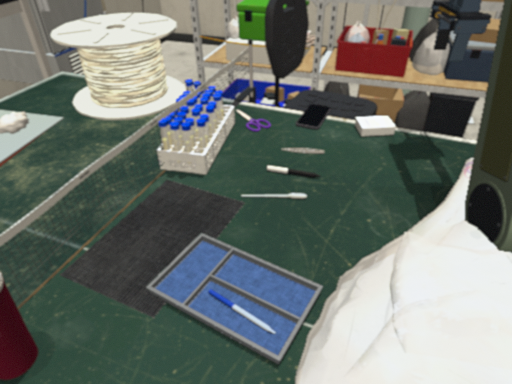

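The top view shows the tray around (160,209), with its empty lane on the right at about (172,226) and the cross lane at about (168,173). The marker is at (314,206), the forceps at (359,206) and the pipette at (273,200). I'll enlarge these for a closer reading.

Run:
```python
import cv2
i=cv2.imread("pics/top0.png")
cv2.imwrite("pics/c1.png",cv2.resize(i[165:245,255:385],None,fx=6,fy=6,interpolation=cv2.INTER_CUBIC))
cv2.imwrite("pics/c2.png",cv2.resize(i[145:275,110:210],None,fx=4.5,fy=4.5,interpolation=cv2.INTER_CUBIC))
i=cv2.imread("pics/side0.png")
cv2.imwrite("pics/c3.png",cv2.resize(i[140:205,230:340],None,fx=7,fy=7,interpolation=cv2.INTER_CUBIC))
```

```text
(no output)
```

View pics/c1.png

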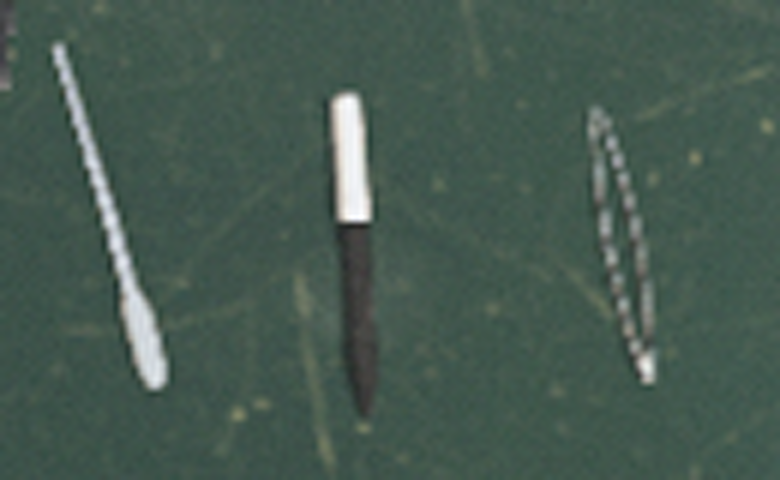

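View pics/c2.png

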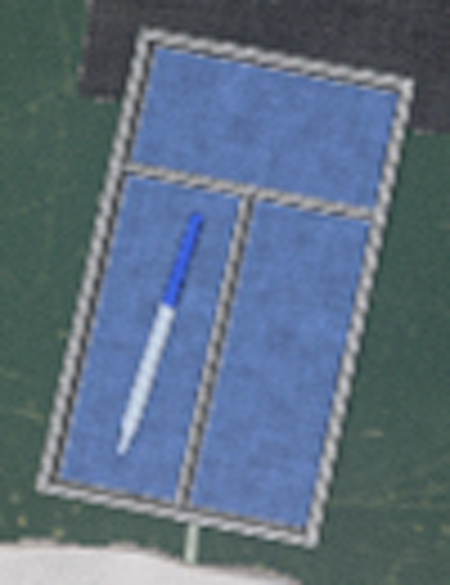

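View pics/c3.png

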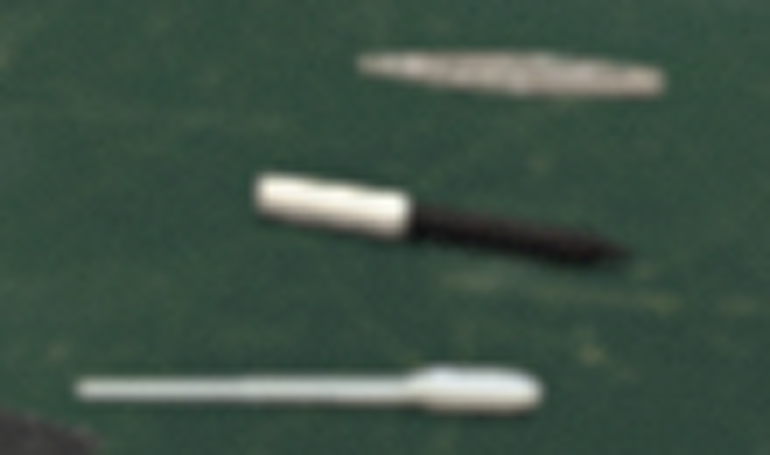

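```bash
cat > h.py <<'E'
import numpy as np,pickle
def pix(c,f,o): return (np.array(c,float)+.5)/f-.5+np.array(o)
def ray(F,uv,z):
    d=np.linalg.solve(F["intrinsics"],[uv[0],uv[1],1]); d=F["R"].T@d; c=-F["R"].T@F["t"]
    return c+d*(z-c[2])/d[2]
E
python3 - <<'E'
from h import *
d=pickle.load(open("f0.pkl","rb"));T=d["top"];S=d["side"]
np.set_printoptions(precision=1,suppress=True)
for F in (T,S): print("cam",-F["R"].T@F["t"])
def seg(n,a,b,za,L):
    m=(a+b)/2;v=a-b;print(n,m,"len",np.hypot(*v[:2]),"ang",np.degrees(np.arctan2(v[1],v[0])),L)
t=lambda c,z:ray(T,pix(c,6,(255,165)),z)
s=lambda c,z:ray(S,pix(c,7,(230,140)),z)
seg("marker T",t((346,92),7),t((366,418),7),7,138)
seg("marker S",s((256,190),7),s((632,255),7),7,138)
seg("forc T",t((597,107),4),t((648,384),4),4,118)
seg("forc S",s((360,63),4),s((664,82),4),4,118)
seg("pip T",t((58,45),5),t((155,390),5),5,154)
k=[ray(T,pix(c,4.5,(110,145)),18) for c in((143,32),(413,82),(312,543),(40,488))]
print(*k)
for i in range(4): 
    v=k[i]-k[(i+1)%4];print(np.hypot(*v[:2]),np.degrees(np.arctan2(v[1],v[0])))
k2=[ray(S,c,18) for c in((202,236),(322,288),(278,357),(149,288))]
print("side",*k2)
ang=np.mean([np.arctan2(*( (k[0]-k[3])[1::-1])),np.arctan2(*((k[1]-k[2])[1::-1]))]);print("tray ang",np.degrees(ang))
c=np.mean(k,0)[:2];R=np.array([[np.cos(ang),-np.sin(ang)],[np.sin(ang),np.cos(ang)]])
# x: -132+4 .. +180 | 4 | 72 |+4 
e=c+R@[-128+90,-38];x=c+R@[128-36,0];print("tray c",c,"empty",e,"cross",x)
for F,n in((T,"top"),(S,"side")):
  for p in(e,x):
    q=F["R"]@np.r_[p,6]+F["t"];q=F["intrinsics"]@q;print(n,q[:2]/q[2])
E
```

```text
cam [470.9 -34.9 982.1]
cam [336.9 622.9 563.7]
marker T [ 513.3 -170.7    7. ] len 139.2844125966501 ang 1.3992464353290002 138
marker S [ 514.3 -173.2    7. ] len 140.76694631196696 ang 0.1973721886909551 138
forc T [ 514.7 -284.9    4. ] len 119.96468172211114 ang 7.703845023570587 118
forc S [ 514.6 -287.5    4. ] len 120.14957601154357 ang 10.454285781483314 118
pip T [532.  -64.6   5. ] len 153.81791660315264 ang 14.162839034223165 154
[665.6 270.2  18. ] [632.7 115.2  18. ] [374.3 174.   18. ] [408.  326.7  18. ]
158.45356860769147 78.02292295492035
265.00632289578004 -12.817242927501201
156.36535876680952 -102.41449783529441
263.79017695541904 167.6334642300266
side [628.5 123.4  18. ] [372.  178.3  18. ] [410.1 325.1  18. ] [662.1 272.1  18. ]
tray ang -12.591889348737306
tray c [520.2 221.5] empty [474.8 192.7] cross [610.  201.5]
top [172.5 225.2]
top [169.1 173.1]
side [263.7 284.3]
side [194.1 270.2]
```

```bash
python3 - <<'E'
from h import *
import cv2
d=pickle.load(open("f0.pkl","rb"));T=d["top"];S=d["side"]
P=[F["intrinsics"]@np.c_[F["R"],F["t"]] for F in(T,S)]
for a,b in(((325,379),(469,165)),):
    X=cv2.triangulatePoints(P[0],P[1],np.float64(a),np.float64(b));print(X[:3,0]/X[3,0])
def pj(p): return [ (lambda q:(q[:2]/q[2]).round(0))(M@np.r_[p,1]) for M in P]
for z in(0,100,200,300): print(z,pj((0,0,z)),pj((300,150,z)))
print(pj((189,-542,213)))
E
python3 -c "
import cv2
i=cv2.imread('pics/side0.png');cv2.imwrite('pics/c4.png',cv2.resize(i[0:384,280:512],None,fx=1.56,fy=1.56))
i=cv2.imread('pics/top0.png');cv2.imwrite('pics/c5.png',cv2.resize(i[230:384,40:440],None,fx=2,fy=2))"
```

```text
[ 130.22644181 -167.42154492  106.1046603 ]
0 [array([252., 417.]), array([535., 271.])] [array([190., 294.]), array([364., 292.])]
100 [array([251., 440.]), array([560., 232.])] [array([182., 302.]), array([374., 253.])]
200 [array([249., 470.]), array([590., 185.])] [array([171., 312.]), array([385., 206.])]
300 [array([247., 508.]), array([627., 128.])] [array([158., 325.]), array([400., 148.])]
[array([528., 365.]), array([446.,  56.])]
```

View pics/c4.png

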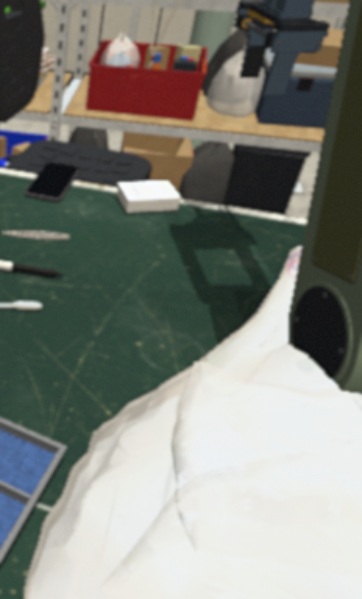

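View pics/c5.png

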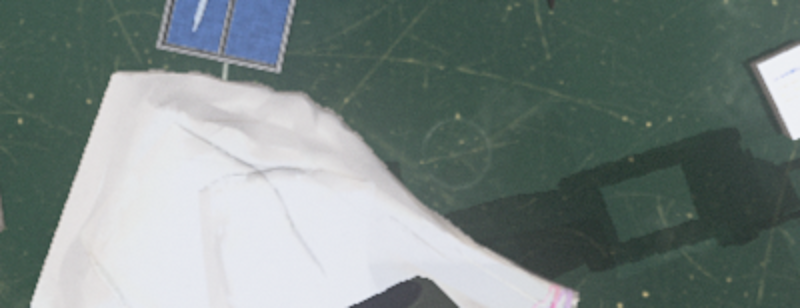

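```bash
cat >> h.py <<'E'
def go(target,yaw):
    """shift in tool axes (m) and turn (deg) from measured pose to TCP target (mm), pointing down, tool x at yaw deg"""
    from station import manip
    from scipy.spatial.transform import Rotation as Ro
    s=manip.get_state();q=s["ee_rot"];R=Ro.from_quat(np.r_[q[1:],q[0]])
    a=np.radians(yaw);G=Ro.from_matrix(np.array([[np.cos(a),np.sin(a),0],[np.sin(a),-np.cos(a),0],[0,0,-1]]))
    print("t",s["time_s"],"pos",s["eef_pos"].round(1),"F",s["ft_force"].round(1),"w",round(s["grip_width"],3),"q",s["qpos"].round(2))
    X=R.as_matrix()[:,0];print("yaw now",np.degrees(np.arctan2(X[1],X[0])).round(2))
    print("shift",(R.inv().apply(np.array(target)-s["eef_pos"])/1000).round(4),"turn",(R.inv()*G).as_rotvec(degrees=True).round(2))
E
python3 -c "
from h import *
go((513.8,-172,100),.8)"
```

```text
t 0.1 pos [ 189.3 -542.5  213.2] F [-0.5 -1.1 -0.3] w 0.997 q [-1.26  0.32  1.57  0.    1.26 -0.02]
yaw now 19.24
shift [ 0.4284 -0.2427  0.1136] turn [-9.000e-02  1.000e-02  1.844e+01]
```

Call:
{"fn": "drive_tool", "kwargs": {
  "commands": [
    [[0.02,-0.011,0,0,0,1],[0.06,-0.034,0,0,0,3],[0.1,-0.057,0.01,0,0,5],[0.14,-0.08,0.02,0,0,7],[0.18,-0.103,0.03,0,0,9],[0.22,-0.126,0.04,0,0,11],[0.26,-0.149,0.05,0,0,13],[0.3,-0.172,0.06,0,0,15],[0.34,-0.195,0.07,0,0,17],[0.37,-0.21,0.08,0,0,18.4]]
  ],
  "jaw": 0.1
}}

```text
time_s: 1.1
eef_pos: [470.7, -220.3, 133.3]
ee_rot: [-0.0, 1.0, 0.007, -0.0]
ft_force: [0.2, -1.1, 0.4]
grip_width: 0.55
```

```bash
python3 -c "
from h import *
go((513.8,-172,40),.8)"
```

```text
t 1.1 pos [ 470.7 -220.3  133.3] F [ 0.2 -1.1  0.4] w 0.55 q [-0.46  0.3   1.81  0.    1.03  1.1 ]
yaw now 0.86
shift [ 0.0438 -0.0476  0.0933] turn [-0.03  0.01  0.06]
```

Call:
{"fn": "drive_tool", "kwargs": {
  "commands": [
    [[0.02,-0.02,0.02,0,0,0],[0.04,-0.044,0.05,0,0,0],[0.043,-0.047,0.075,0,0,0],[0.043,-0.047,0.09,0,0,0],[0.043,-0.047,0.093,0,0,0],[0.043,-0.047,0.093,0,0,0],[0.043,-0.047,0.093,0,0,0]]
  ]
}}

```text
time_s: 1.8
eef_pos: [512.4, -175.6, 41.8]
ee_rot: [0.0, 1.0, 0.007, 0.001]
ft_force: [1.1, 0.7, 0.4]
grip_width: 0.546
```

```bash
python3 -c "
from h import *
import cv2
from station import eyes
go((513.8,-172,2),.8)
d={}
for n in('top','side'):
  d[n]=eyes.grab_frame(n);cv2.imwrite(f'pics/{n}1.png',d[n]['pixels'][...,::-1])
i=cv2.imread('pics/top1.png')[150:260,230:400];j=cv2.imread('pics/side1.png')[90:220,210:380]
cv2.imwrite('pics/a1.png',cv2.resize(i,None,fx=4.5,fy=4.5,interpolation=2));cv2.imwrite('pics/b1.png',cv2.resize(j,None,fx=4.5,fy=4.5,interpolation=2))
"
```

```text
t 1.8 pos [ 512.4 -175.6   41.8] F [1.1 0.7 0.4] w 0.546 q [-0.35  0.44  1.87 -0.    0.83  1.21]
yaw now 0.81
shift [ 0.0013 -0.0036  0.0398] turn [ 0.04 -0.09  0.01]
```

View pics/a1.png

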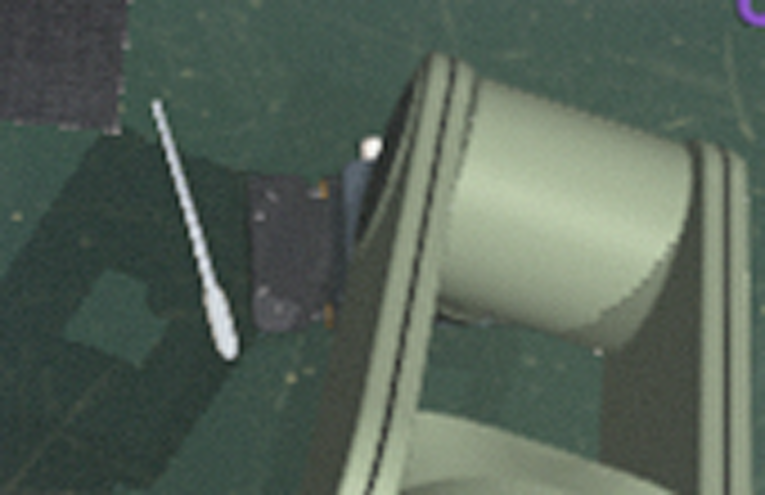

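View pics/b1.png

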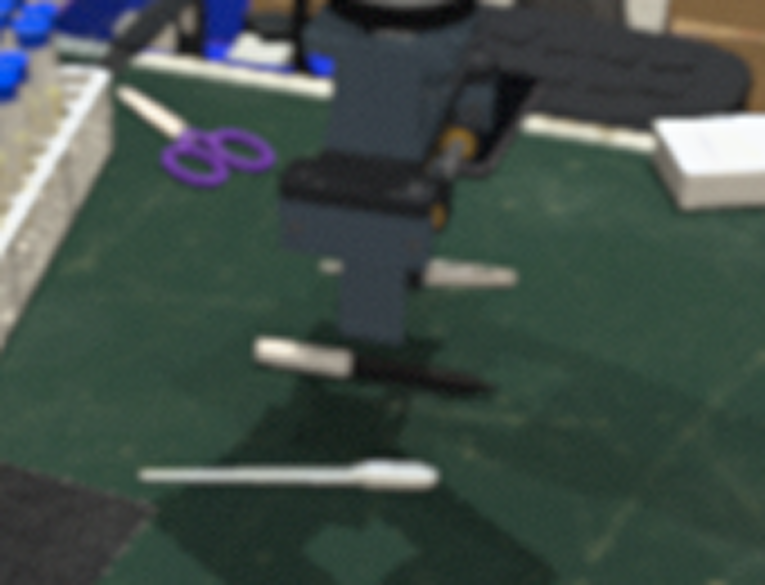

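The side view shows the fingers at about (372,330) in the crop, straight above the middle of the marker at (370,362). The pipette is clear of them. Next is the descent.

Call:
{"fn": "drive_tool", "kwargs": {
  "commands": [
    [[0.001,-0.003,0.012,0,0,0],[0.001,-0.003,0.024,0,0,0],[0.001,-0.003,0.032,0,0,0],[0.001,-0.003,0.036,0,0,0],[0.001,-0.003,0.037,0,0,0],[0.001,-0.003,0.037,0,0,0],[0.001,-0.003,0.037,0,0,0]]
  ]
}}

```text
time_s: 2.6
eef_pos: [513.2, -172.2, 4.2]
ee_rot: [0.0, 1.0, 0.007, 0.0]
ft_force: [0.3, -0.5, -0.1]
grip_width: 0.549
```

Close a little lower (about z=3).

Call:
{"fn": "drive_tool", "kwargs": {
  "commands": [
    [[0,0,0.001,0,0,0],[0,0,0.0015,0,0,0],[0,0,0.0015,0,0,0]]
  ]
}}

```text
time_s: 2.9
eef_pos: [512.9, -172.1, 2.5]
ee_rot: [0.0, 1.0, 0.007, 0.0]
ft_force: [-0.4, -0.4, 0.3]
grip_width: 0.55
```

Call:
{"fn": "drive_tool", "kwargs": {
  "commands": [
    [[0,0,0,0,0,0],[0,0,0,0,0,0],[0,0,0,0,0,0],[0,0,0,0,0,0],[0,0,0,0,0,0],[0,0,0,0,0,0],[0,0,0,0,0,0],[0,0,0,0,0,0]]
  ],
  "jaw": -1
}}

```text
time_s: 3.7
eef_pos: [512.9, -172.1, 2.4]
ee_rot: [0.0, 1.0, 0.007, 0.0]
ft_force: [-1.1, 0.1, 0.6]
grip_width: 0.132
```

Grip is 0.132 × 91 ≈ 12 mm, so the marker is held. Lifting it now.

Call:
{"fn": "drive_tool", "kwargs": {
  "commands": [
    [[0,0,-0.004,0,0,0],[0,0,-0.012,0,0,0],[0,0,-0.025,0,0,0],[0,0,-0.04,0,0,0],[0,0,-0.06,0,0,0],[0,0,-0.08,0,0,0],[0,0,-0.092,0,0,0],[0,0,-0.098,0,0,0],[0,0,-0.1,0,0,0],[0,0,-0.1,0,0,0]]
  ]
}}

```text
time_s: 4.7
eef_pos: [512.5, -172.0, 102.1]
ee_rot: [-0.0, 1.0, 0.007, -0.0]
ft_force: [0.4, 0.6, 0.3]
grip_width: 0.131
```

```bash
python3 -c "
from h import *
import cv2
from station import eyes
d={}
for n in('side',):
  d[n]=eyes.grab_frame(n);cv2.imwrite(f'pics/{n}2.png',d[n]['pixels'][...,::-1])
go((474,194,100),-12.6)
"
```

```text
t 4.75 pos [ 512.4 -171.9  101.8] F [ 0.3 -0.4  1.1] w 0.132 q [-0.34  0.36  1.81 -0.    0.97  1.21]
yaw now 0.84
shift [-0.033  -0.3664  0.002 ] turn [-1.000e-02  8.000e-02  1.344e+01]
```

View pics/side2.png

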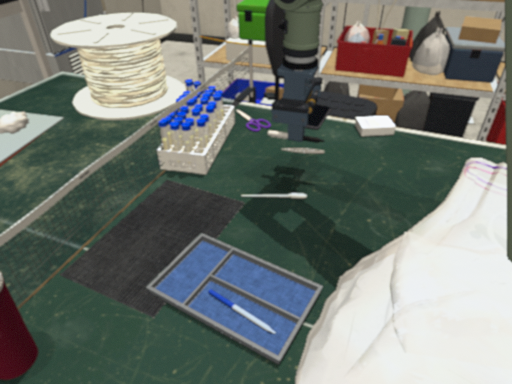

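Marker lifted, white end visible at (275,133), pipette undisturbed. Carrying it to the tray.

Call:
{"fn": "drive_tool", "kwargs": {
  "commands": [
    [[-0.001,-0.006,0,0,0,0.3],[-0.003,-0.02,0,0,0,1],[-0.005,-0.045,0,0,0,2],[-0.007,-0.075,0,0,0,3],[-0.01,-0.105,0,0,0,4],[-0.013,-0.135,0,0,0,5],[-0.016,-0.165,0,0,0,6],[-0.018,-0.195,0,0,0,7],[-0.02,-0.22,0,0,0,8],[-0.022,-0.24,0,0,0,9]]
  ]
}}

```text
time_s: 5.75
eef_pos: [486.5, 69.3, 101.8]
ee_rot: [0.0, 0.997, -0.071, -0.001]
ft_force: [0.6, 0.4, -0.0]
grip_width: 0.13
```

```bash
python3 -c "
from h import *
go((474,194,60),-12.6)
"
```

```text
t 5.75 pos [486.5  69.3 101.8] F [ 0.6  0.4 -0. ] w 0.13 q [0.12 0.3  1.92 0.   0.93 1.83]
yaw now -8.16
shift [-0.03   -0.1217  0.0419] turn [0.01 0.08 4.44]
```

Call:
{"fn": "drive_tool", "kwargs": {
  "commands": [
    [[-0.005,-0.02,0,0,0,1],[-0.012,-0.045,0,0,0,2],[-0.018,-0.07,0,0,0,3],[-0.023,-0.093,0.005,0,0,4],[-0.028,-0.11,0.015,0,0,4.4],[-0.03,-0.119,0.028,0,0,4.4],[-0.03,-0.1215,0.037,0,0,4.4],[-0.03,-0.1215,0.041,0,0,4.4],[-0.03,-0.1215,0.042,0,0,4.4],[-0.03,-0.1215,0.042,0,0,4.4]]
  ]
}}

```text
time_s: 6.75
eef_pos: [475.1, 191.4, 60.4]
ee_rot: [0.0, 0.994, -0.11, -0.0]
ft_force: [1.1, -0.3, 0.2]
grip_width: 0.124
```

```bash
python3 -c "
from h import *
import cv2
from station import eyes
go((474,194,15),-12.6)
for n in('top','side'):
  f=eyes.grab_frame(n);cv2.imwrite(f'pics/{n}3.png',f['pixels'][...,::-1])
i=cv2.imread('pics/top3.png')[130:290,80:280];j=cv2.imread('pics/side3.png')[190:370,130:350]
cv2.imwrite('pics/a3.png',cv2.resize(i,None,fx=3.6,fy=3.6,interpolation=2));cv2.imwrite('pics/b3.png',cv2.resize(j,None,fx=3.3,fy=3.3,interpolation=2))
"
```

```text
t 6.75 pos [475.1 191.4  60.4] F [ 1.1 -0.3  0.2] w 0.124 q [ 0.36  0.37  1.92 -0.    0.85  2.15]
yaw now -12.62
shift [-0.0016 -0.0023  0.0454] turn [ 0.02  0.   -0.02]
```

View pics/a3.png

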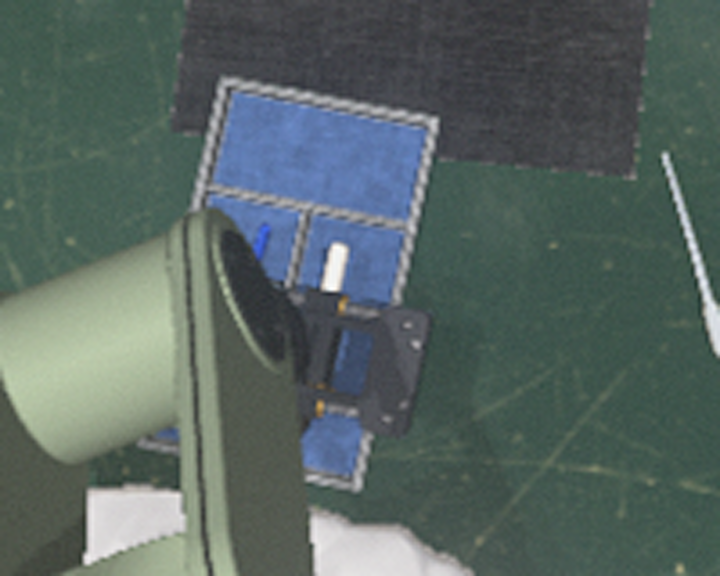

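View pics/b3.png

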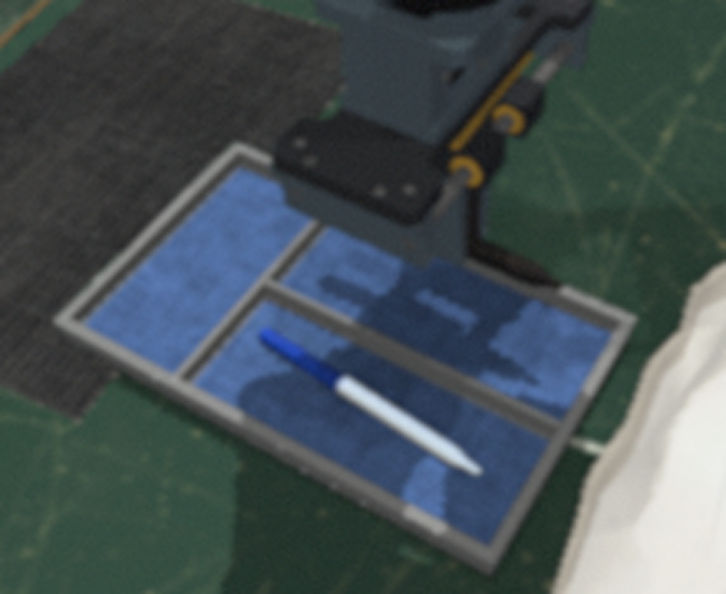

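Marker is held over the empty lane, aligned with it (white end at top px (174,198)), and the pen is untouched. Lowering it.

Call:
{"fn": "drive_tool", "kwargs": {
  "commands": [
    [[-0.001,-0.002,0.008,0,0,0],[-0.001,-0.002,0.018,0,0,0],[-0.001,-0.002,0.028,0,0,0],[-0.001,-0.002,0.036,0,0,0],[-0.001,-0.002,0.042,0,0,0],[-0.001,-0.002,0.046,0,0,0],[-0.001,-0.002,0.047,0,0,0],[-0.001,-0.002,0.047,0,0,0]]
  ]
}}

```text
time_s: 7.65
eef_pos: [474.5, 194.3, 13.4]
ee_rot: [0.0, 0.994, -0.109, 0.0]
ft_force: [0.2, 0.0, 0.4]
grip_width: 0.125
```

Call:
{"fn": "drive_tool", "kwargs": {
  "commands": [
    [[0,0,0.001,0,0,0],[0,0,0.002,0,0,0],[0,0,0.003,0,0,0],[0,0,0.004,0,0,0],[0,0,0.0045,0,0,0],[0,0,0.0045,0,0,0]]
  ]
}}

```text
time_s: 8.25
eef_pos: [474.3, 194.3, 8.8]
ee_rot: [0.0, 0.994, -0.109, -0.0]
ft_force: [-0.6, 0.5, -0.6]
grip_width: 0.128
```

Call:
{"fn": "drive_tool", "kwargs": {
  "commands": [
    [[0,0,0.0003,0,0,0],[0,0,0.0006,0,0,0],[0,0,0.0006,0,0,0]]
  ]
}}

```text
time_s: 8.55
eef_pos: [474.5, 194.3, 8.4]
ee_rot: [0.0, 0.994, -0.109, 0.0]
ft_force: [-1.5, 0.0, 0.8]
grip_width: 0.127
```

```bash
python3 -c "
import cv2
from h import *
from station import eyes
go((474,194,8),-12.6)
f=eyes.grab_frame('side');cv2.imwrite('pics/side4.png',f['pixels'][...,::-1])
j=cv2.imread('pics/side4.png')[190:370,130:350]
cv2.imwrite('pics/b4.png',cv2.resize(j,None,fx=3.3,fy=3.3,interpolation=2))
"
```

```text
t 8.55 pos [474.5 194.3   8.4] F [-1.5  0.   0.8] w 0.127 q [ 0.37  0.45  1.97 -0.    0.72  2.16]
yaw now -12.56
shift [-0.0004  0.0004  0.0004] turn [-0.   -0.01  0.04]
```

View pics/b4.png

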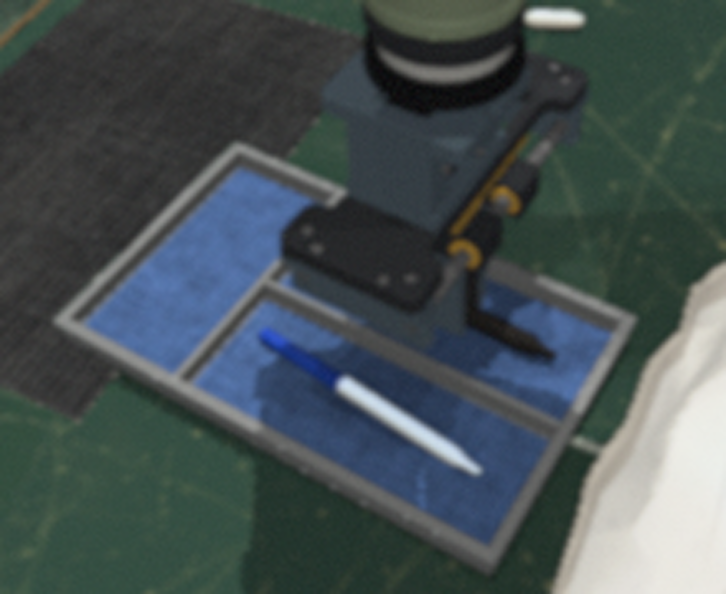

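Call:
{"fn": "drive_tool", "kwargs": {
  "commands": [
    [[0,0,0.0004,0,0,0],[0,0,0.0007,0,0,0],[0,0,0.0007,0,0,0]]
  ]
}}

```text
time_s: 8.9
eef_pos: [474.5, 194.3, 8.4]
ee_rot: [-0.0, 0.994, -0.109, 0.0]
ft_force: [-1.5, -0.9, 7.0]
grip_width: 0.128
```

Height has stalled at 8.4 with 7 N upward, so the marker is resting on the floor. Releasing with a small opening.

Call:
{"fn": "drive_tool", "kwargs": {
  "commands": [
    [[0,0,0,0,0,0],[0,0,0,0,0,0],[0,0,0,0,0,0],[0,0,0,0,0,0],[0,0,0,0,0,0]]
  ],
  "jaw": -0.4
}}

```text
time_s: 9.4
eef_pos: [474.3, 194.2, 7.5]
ee_rot: [0.0, 0.994, -0.109, -0.0]
ft_force: [-0.4, 0.6, 0.1]
grip_width: 0.299
```

Call:
{"fn": "drive_tool", "kwargs": {
  "commands": [
    [[0,0,-0.005,0,0,0],[0,0,-0.015,0,0,0],[0,0,-0.03,0,0,0],[0,0,-0.05,0,0,0],[0,0,-0.075,0,0,0],[0,0,-0.095,0,0,0],[0,0,-0.1,0,0,0]]
  ]
}}

```text
time_s: 10.1
eef_pos: [476.0, 194.9, 110.7]
ee_rot: [-0.001, 0.994, -0.109, 0.003]
ft_force: [0.3, 0.3, 0.3]
grip_width: 0.296
```

```bash
python3 -c "
from h import *
go((514.6,-286.2,60),9)
"
```

```text
t 10.1 pos [476.  194.9 110.7] F [0.3 0.3 0.3] w 0.296 q [ 0.37  0.31  1.86 -0.    0.96  2.16]
yaw now -12.56
shift [0.1421 0.4613 0.0499] turn [ -0.13  -0.31 -21.56]
```

Call:
{"fn": "drive_tool", "kwargs": {
  "commands": [
    [[0.005,0.015,0,0,0,-1],[0.016,0.052,0,0,0,-3],[0.03,0.097,0,0,0,-5],[0.044,0.143,0,0,0,-7],[0.058,0.188,0,0,0,-9],[0.072,0.234,0,0,0,-11],[0.086,0.279,0,0,0,-13],[0.1,0.325,0,0,0,-15],[0.114,0.37,0,0,0,-17],[0.125,0.405,0,0,0,-19]]
  ],
  "jaw": 0.1
}}

```text
time_s: 11.1
eef_pos: [507.9, -230.8, 107.3]
ee_rot: [0.0, 0.998, 0.056, -0.0]
ft_force: [0.3, 1.1, -0.9]
grip_width: 0.549
```

```bash
python3 -c "
from h import *
go((514.6,-286.2,40),9)
import cv2
from station import eyes
f=eyes.grab_frame('top');cv2.imwrite('pics/top5.png',f['pixels'][...,::-1])
i=cv2.imread('pics/top5.png')[145:275,110:210]
cv2.imwrite('pics/a5.png',cv2.resize(i,None,fx=4.5,fy=4.5,interpolation=2))
"
```

```text
t 11.1 pos [ 507.9 -230.8  107.3] F [ 0.3  1.1 -0.9] w 0.549 q [-0.45  0.38  1.76 -0.    1.    1.01]
yaw now 6.44
shift [0.0005 0.0558 0.0673] turn [ 0.01  0.02 -2.56]
```

View pics/a5.png

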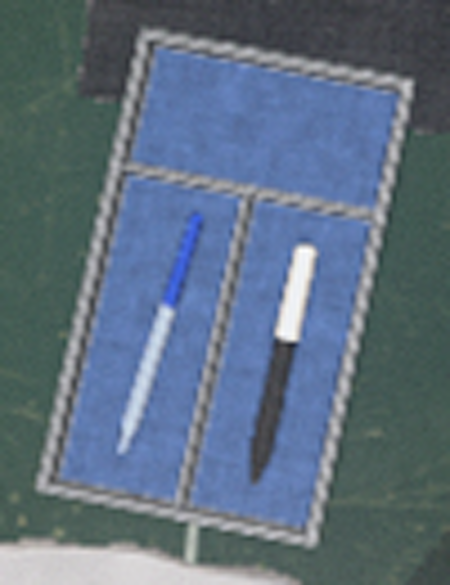

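The marker lies straight and centred in the empty lane, from (306,245) to (256,480) in the crop, and the pen hasn't moved. Next is the forceps.

Call:
{"fn": "drive_tool", "kwargs": {
  "commands": [
    [[0,0.02,0.01,0,0,-1],[0,0.04,0.03,0,0,-2],[0.0005,0.053,0.05,0,0,-2.2],[0.0005,0.056,0.063,0,0,-2.2],[0.0005,0.056,0.067,0,0,-2.2],[0.0005,0.056,0.067,0,0,-2.2],[0.0005,0.056,0.067,0,0,-2.2]]
  ]
}}

```text
time_s: 11.85
eef_pos: [515.5, -283.2, 41.4]
ee_rot: [0.0, 0.997, 0.076, 0.0]
ft_force: [-0.1, -0.2, -0.1]
grip_width: 0.55
```

```bash
python3 -c "
from h import *
go((514.6,-286.2,2),8.7)
import cv2
from station import eyes
for n in('top','side'):
  f=eyes.grab_frame(n);cv2.imwrite(f'pics/{n}6.png',f['pixels'][...,::-1])
j=cv2.imread('pics/side6.png')[80:200,220:360]
cv2.imwrite('pics/b6.png',cv2.resize(j,None,fx=5,fy=5,interpolation=2))
"
```

```text
t 11.85 pos [ 515.5 -283.2   41.4] F [-0.1 -0.2 -0.1] w 0.55 q [-0.52  0.5   1.76  0.    0.88  0.9 ]
yaw now 8.68
shift [-0.0014  0.0028  0.0394] turn [ 0.03 -0.05 -0.02]
```

View pics/b6.png

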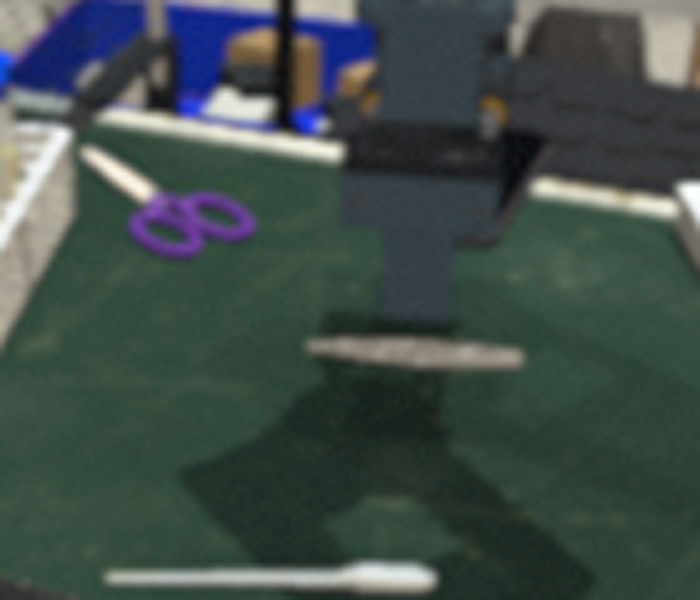

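The fingers at (418,318) sit over the middle of the forceps at (416,352). Descending.

Call:
{"fn": "drive_tool", "kwargs": {
  "commands": [
    [[-0.001,0.001,0.01,0,0,0],[-0.001,0.001,0.02,0,0,0],[-0.001,0.001,0.03,0,0,0],[-0.001,0.001,0.035,0,0,0],[-0.001,0.001,0.037,0,0,0],[-0.001,0.001,0.0375,0,0,0],[-0.001,0.001,0.0375,0,0,0]]
  ]
}}

```text
time_s: 12.65
eef_pos: [514.4, -285.1, 3.2]
ee_rot: [0.0, 0.997, 0.075, 0.0]
ft_force: [0.1, 0.4, 0.6]
grip_width: 0.549
```

Call:
{"fn": "drive_tool", "kwargs": {
  "commands": [
    [[0,0,0.0006,0,0,0],[0,0,0.0015,0,0,0],[0,0,0.0015,0,0,0],[0,0,0.0015,0,0,0]]
  ]
}}

```text
time_s: 13.05
eef_pos: [514.3, -285.0, 1.7]
ee_rot: [0.0, 0.997, 0.075, 0.0]
ft_force: [-0.8, 0.4, 0.3]
grip_width: 0.551
```

Call:
{"fn": "drive_tool", "kwargs": {
  "commands": [
    [[0,0,0,0,0,0],[0,0,0,0,0,0],[0,0,0,0,0,0],[0,0,0,0,0,0],[0,0,0,0,0,0],[0,0,0,0,0,0],[0,0,0,0,0,0],[0,0,0,0,0,0]]
  ],
  "jaw": -1
}}

```text
time_s: 13.85
eef_pos: [514.3, -284.9, 1.7]
ee_rot: [0.0, 0.997, 0.075, 0.0]
ft_force: [0.3, -0.1, -0.8]
grip_width: 0.143
```

Call:
{"fn": "drive_tool", "kwargs": {
  "commands": [
    [[0,0,-0.004,0,0,0],[0,0,-0.012,0,0,0],[0,0,-0.025,0,0,0],[0,0,-0.04,0,0,0],[0,0,-0.06,0,0,0],[0,0,-0.08,0,0,0],[0,0,-0.092,0,0,0],[0,0,-0.098,0,0,0],[0,0,-0.1,0,0,0],[0,0,-0.1,0,0,0]]
  ]
}}

```text
time_s: 14.85
eef_pos: [514.0, -284.8, 101.4]
ee_rot: [-0.0, 0.997, 0.075, -0.0]
ft_force: [-0.0, -0.1, -0.7]
grip_width: 0.146
```

```bash
python3 -c "
from h import *
go((609.5,202.5,100),77.4)
import cv2
from station import eyes
for n in('top','side'):
  f=eyes.grab_frame(n);cv2.imwrite(f'pics/{n}7.png',f['pixels'][...,::-1])
j=cv2.imread('pics/side7.png')[60:180,220:360]
cv2.imwrite('pics/b7.png',cv2.resize(j,None,fx=5,fy=5,interpolation=2))
"
```

```text
t 14.85 pos [ 514.  -284.8  101.4] F [-0.  -0.1 -0.7] w 0.146 q [-0.53  0.43  1.7  -0.    1.02  0.89]
yaw now 8.64
shift [ 0.1676 -0.4674  0.0015] turn [-3.000e-02  1.000e-02 -6.876e+01]
```

View pics/b7.png

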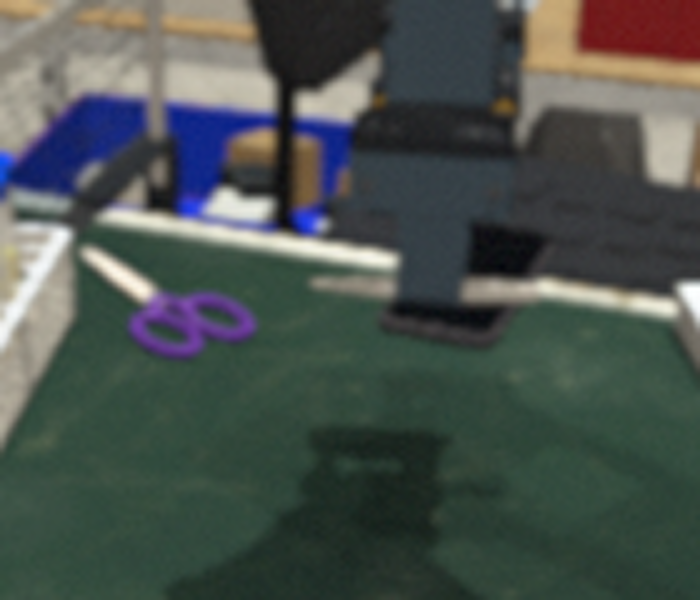

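Forceps held level, ends at (312,283) and (535,290). Carrying them to the cross lane.

Call:
{"fn": "drive_tool", "kwargs": {
  "commands": [
    [[0.002,-0.006,0,0,0,-1],[0.006,-0.02,0,0,0,-3],[0.014,-0.042,0,0,0,-6],[0.024,-0.068,0,0,0,-10],[0.034,-0.096,0,0,0,-14],[0.044,-0.124,0,0,0,-18],[0.054,-0.152,0,0,0,-22],[0.064,-0.18,0,0,0,-26],[0.074,-0.208,0,0,0,-30],[0.084,-0.236,0,0,0,-34]]
  ]
}}

```text
time_s: 15.95
eef_pos: [561.4, -36.6, 101.4]
ee_rot: [-0.0, 0.931, 0.366, -0.0]
ft_force: [0.3, -0.2, -0.3]
grip_width: 0.144
```

```bash
python3 -c "
from h import *
go((609.5,202.5,100),77.4)"
```

```text
t 15.95 pos [561.4 -36.6 101.4] F [ 0.3 -0.2 -0.3] w 0.144 q [-0.09  0.39  1.76  0.    0.99  0.74]
yaw now 42.93
shift [ 0.198  -0.1423  0.0014] turn [ -0.05   0.   -34.47]
```

Call:
{"fn": "drive_tool", "kwargs": {
  "commands": [
    [[0.02,-0.014,0,0,0,-4],[0.043,-0.031,0,0,0,-8],[0.066,-0.048,0,0,0,-12],[0.09,-0.065,0,0,0,-16],[0.114,-0.082,0,0,0,-20],[0.137,-0.099,0,0,0,-24],[0.16,-0.115,0,0,0,-28],[0.18,-0.13,0,0,0,-31],[0.192,-0.138,0,0,0,-33.5],[0.197,-0.142,0,0,0,-34.5]]
  ]
}}

```text
time_s: 16.95
eef_pos: [610.1, 200.6, 101.2]
ee_rot: [-0.0, 0.781, 0.625, -0.0]
ft_force: [0.6, -1.1, -0.4]
grip_width: 0.142
```

Call:
{"fn": "drive_tool", "kwargs": {
  "commands": [
    [[0,0,0.005,0,0,0],[0,0,0.015,0,0,0],[0,0,0.027,0,0,0],[0,0,0.036,0,0,0],[0,0,0.04,0,0,0],[0,0,0.04,0,0,0]]
  ]
}}

```text
time_s: 17.55
eef_pos: [610.0, 198.3, 60.5]
ee_rot: [-0.0, 0.782, 0.623, -0.001]
ft_force: [0.1, -0.4, 0.5]
grip_width: 0.142
```

```bash
python3 -c "
from h import *
go((609.5,202.5,15),77.4)
import cv2
from station import eyes
for n in('top','side'):
  f=eyes.grab_frame(n);cv2.imwrite(f'pics/{n}8.png',f['pixels'][...,::-1])
i=cv2.imread('pics/top8.png')[110:270,80:280];j=cv2.imread('pics/side8.png')[170:350,90:310]
cv2.imwrite('pics/a8.png',cv2.resize(i,None,fx=3.6,fy=3.6,interpolation=2));cv2.imwrite('pics/b8.png',cv2.resize(j,None,fx=3.3,fy=3.3,interpolation=2))
"
```

```text
t 17.55 pos [610.  198.3  60.5] F [ 0.1 -0.4  0.5] w 0.142 q [ 0.3   0.55  1.61 -0.    0.99  0.52]
yaw now 77.1
shift [ 0.004  -0.0014  0.0455] turn [-0.1   0.06 -0.3 ]
```

View pics/a8.png

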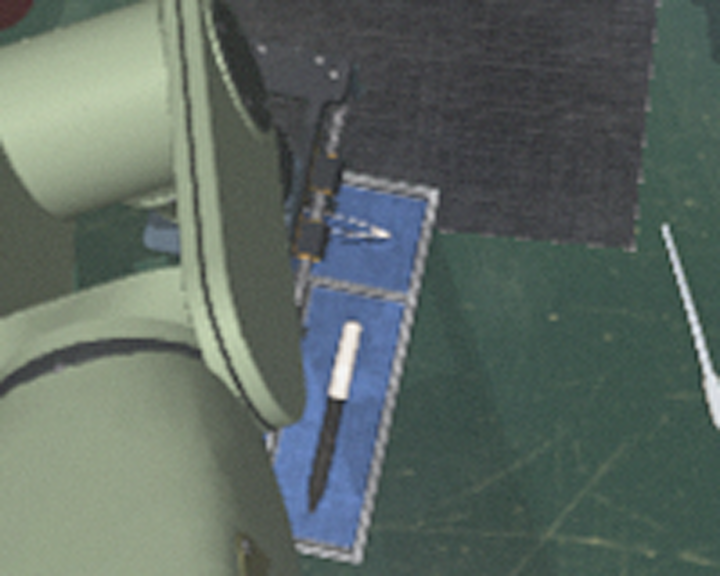

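View pics/b8.png

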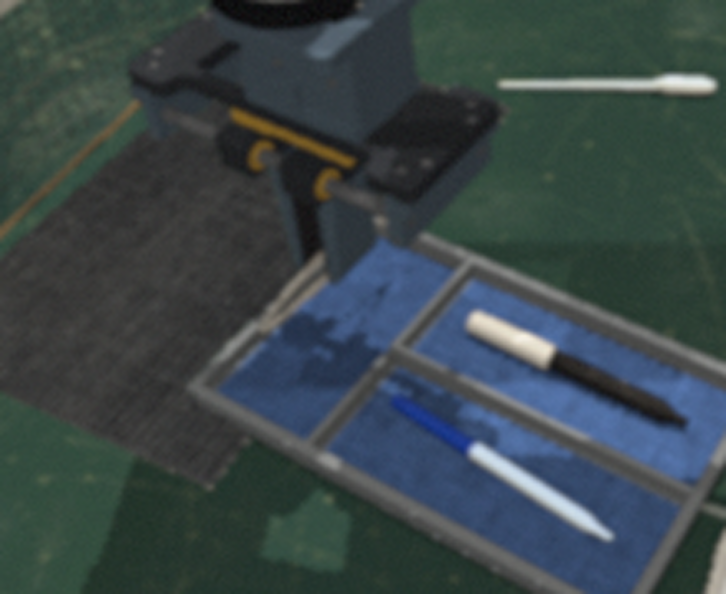

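The forceps hang over the cross lane, parallel to it (tip at about top px (188,175)). Marker and pen are unchanged. Lowering with a 3 mm correction.

Call:
{"fn": "drive_tool", "kwargs": {
  "commands": [
    [[0.001,-0.001,0.008,0,0,0],[0.002,-0.001,0.018,0,0,0],[0.003,-0.001,0.028,0,0,0],[0.003,-0.001,0.037,0,0,0],[0.003,-0.001,0.043,0,0,0],[0.003,-0.001,0.046,0,0,0],[0.003,-0.001,0.047,0,0,0],[0.003,-0.001,0.047,0,0,0]]
  ]
}}

```text
time_s: 18.45
eef_pos: [610.4, 202.1, 14.7]
ee_rot: [0.0, 0.782, 0.623, 0.0]
ft_force: [-0.1, 0.0, -0.6]
grip_width: 0.145
```

Call:
{"fn": "drive_tool", "kwargs": {
  "commands": [
    [[0,0,0.001,0,0,0],[0,0,0.002,0,0,0],[0,0,0.003,0,0,0],[0,0,0.0035,0,0,0],[0,0,0.004,0,0,0],[0,0,0.004,0,0,0]]
  ]
}}

```text
time_s: 19.05
eef_pos: [610.2, 202.0, 10.6]
ee_rot: [0.0, 0.782, 0.623, -0.0]
ft_force: [-0.3, 0.3, -0.0]
grip_width: 0.142
```

Call:
{"fn": "drive_tool", "kwargs": {
  "commands": [
    [[0,0,0.0006,0,0,0],[0,0,0.0012,0,0,0],[0,0,0.0018,0,0,0],[0,0,0.0022,0,0,0],[0,0,0.0025,0,0,0],[0,0,0.0025,0,0,0]]
  ]
}}

```text
time_s: 19.65
eef_pos: [610.3, 202.0, 8.1]
ee_rot: [0.0, 0.782, 0.623, -0.0]
ft_force: [-0.3, 0.4, -0.1]
grip_width: 0.139
```

Call:
{"fn": "drive_tool", "kwargs": {
  "commands": [
    [[0,0,0.0003,0,0,0],[0,0,0.0006,0,0,0],[0,0,0.0006,0,0,0]]
  ]
}}

```text
time_s: 19.95
eef_pos: [610.3, 202.1, 7.7]
ee_rot: [0.0, 0.782, 0.623, 0.0]
ft_force: [-0.6, 0.3, 1.1]
grip_width: 0.141
```

Call:
{"fn": "drive_tool", "kwargs": {
  "commands": [
    [[0,0,0.0003,0,0,0],[0,0,0.0005,0,0,0],[0,0,0.0005,0,0,0]]
  ]
}}

```text
time_s: 20.25
eef_pos: [610.3, 202.0, 7.6]
ee_rot: [0.0, 0.782, 0.623, 0.0]
ft_force: [-2.9, -0.4, 5.7]
grip_width: 0.143
```

The forceps are on the floor (5.7 N at z=7.6). Releasing, then retreating upward.

Call:
{"fn": "drive_tool", "kwargs": {
  "commands": [
    [[0,0,0,0,0,0],[0,0,0,0,0,0],[0,0,0,0,0,0],[0,0,0,0,0,0],[0,0,0,0,0,0]]
  ],
  "jaw": -0.4
}}

```text
time_s: 20.75
eef_pos: [610.2, 202.0, 6.8]
ee_rot: [-0.0, 0.782, 0.623, -0.0]
ft_force: [0.4, -0.8, -0.6]
grip_width: 0.304
```

Call:
{"fn": "drive_tool", "kwargs": {
  "commands": [
    [[0,0,-0.004,0,0,0],[0,0,-0.012,0,0,0],[0,0,-0.025,0,0,0],[0,0,-0.045,0,0,0],[0,0,-0.07,0,0,0],[0,0,-0.095,0,0,0],[0,0,-0.12,0,0,0],[0,0,-0.13,0,0,0]]
  ]
}}

```text
time_s: 21.55
eef_pos: [611.8, 202.6, 141.2]
ee_rot: [0.001, 0.782, 0.623, 0.003]
ft_force: [0.2, -0.0, -0.2]
grip_width: 0.297
```

Call:
{"fn": "drive_tool", "kwargs": {
  "commands": [
    [[-0.02,0,0,0,0,0],[-0.05,0,0,0,0,0],[-0.09,0,0,0,0,0],[-0.13,0,0,0,0,0],[-0.17,0,0,0,0,0],[-0.21,0,0,0,0,0],[-0.25,0,0,0,0,0],[-0.28,0,0,0,0,0],[-0.3,0,0,0,0,0],[-0.3,0,0,0,0,0]]
  ]
}}

```text
time_s: 22.55
eef_pos: [541.3, -93.2, 136.0]
ee_rot: [-0.001, 0.783, 0.622, -0.001]
ft_force: [-0.1, 0.0, -0.9]
grip_width: 0.301
```

```bash
python3 -c "
import cv2
from station import eyes,manip
s=manip.get_state();print(s['time_s'],s['eef_pos'])
for n in('top','side'):
  f=eyes.grab_frame(n);cv2.imwrite(f'pics/{n}9.png',f['pixels'][...,::-1])
i=cv2.imread('pics/top9.png')[145:275,110:310];j=cv2.imread('pics/side9.png')
cv2.imwrite('pics/a9.png',cv2.resize(i,None,fx=4,fy=4,interpolation=2))
"
```

```text
22.55 [541.29130662 -93.23023692 135.9871396 ]
```

View pics/a9.png

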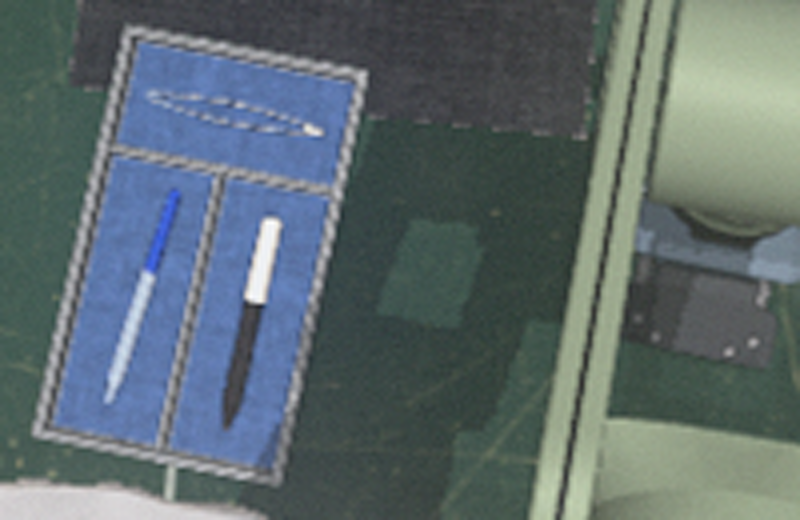

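View pics/side9.png

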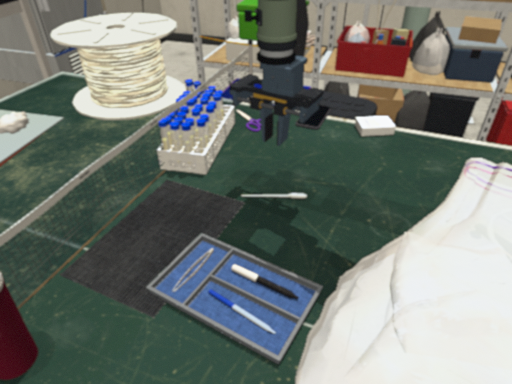

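Forceps run from (152,97) to (322,131) in the crop, inside the cross lane and parallel to its wall to within about 1°. The marker is straight in its lane, and the pen and pipette are where they were. Handing in.

```bash
python3 -c "
from station import manip
print(manip.hand_in())"
```

```text
the job is handed in; nothing more can be done
None
```

Both tools are put away in the grey tray: the marker in the empty long compartment and the forceps in the cross compartment. I handed the job in at about 22.7 s of the 54 s allowed.

- **Placing:** I lowered each tool until it touched the floor (about 6–7 N), opened the gripper slightly and lifted straight up.
- **Final pictures:** Both tools lie wholly inside and along their compartments. In the top view the forceps are within about 1° of the compartment wall. I measured the marker's angle the same way just after placing it, and it was also within about 1°. The pen and the pipette look unmoved, and the gripper is clear and touching nothing.
- **Forces:** The highest wrist force the move reports showed was about 7 N.
- **Disagreements:** The two cameras differed by 2–3 mm on positions and 1–3° on the angles of the marker and forceps, so I used values in between. No check failed.

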